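# Free the two jars, feel which is fuller, hold it up over the green mat

## Robot

A 7-joint arm with a two-finger parallel gripper is mounted at the origin on the work surface. World frame = base frame: x ahead of the robot, y to its left, z up, the work surface at z = 0. Lengths are in m, angles in rad, forces in N, time in s.
With the tool pointing down it reaches from about 0.4 to 0.9 m from the base axis. Payload 5.6 kg.
Tool frame: the origin (TCP) lies on the centre line of the jaws, within the pads' length; the fingertips stand 25 mm ahead of it and the grasp point (between the pads) lies 6 mm ahead of it; z points along the fingers, y is the direction in which the jaws open and shut (so a half turn about z gives the same grasp; the last joint's range is limited). The gripper opens to 92 mm and grips with 3 to 60 N. Pads are 20 mm wide; open, the fingers measure 128 mm over their backs; the gripper's body (75 mm by 189 mm) begins 69 mm behind the grasp point.
Start: joints at [-1.347, 0.468, -0.012, 1.603, 0.006, 1.071, -0.056], TCP at [0.171, 0.627, 0.215] pointing down, gripper open.
Joint ranges: [-2.53, 2.53], [-0.31, 2.02], [-1.57, 1.55], [0.28, 2.44], [-1.29, 4.43], [0.15, 1.84], [-2.92, 2.92]. Speed limits (rad/s): [2.57, 2.57, 3.14, 3.14, 3.14, 3.14, 3.14].

## Interface

Orientations are given as a rotation vector (axis times angle).
In Python, from workcell import ctrl gives the robot as it stands.
- The arm moves only by the tool play_rows, never from a script. Its argument "targets" is a list of rows, each a list of 3 entries, a list of its own where there are three numbers: the opening in per cent of the stroke, from 0 (shut) to 100 (fully open), then the shift along the tool's x, y, z in units of 40 mm (1.0 is 40 mm), then the turn about the tool's z in units of 8 degrees (1.0 is 8 degrees). A call has 1 to 12 rows; each row shifts and turns the commanded pose from where the row before left it, along the tool's axes as they then stand; what a row does not reach is not made up. A row lasts 1/10 s, in which the tool goes at most 50 mm and 8.59 degrees, less where a joint would pass 70% of its speed; a pose out of reach is approached as far as the arm can. A call is refused whole if a number of a shift passes 1 or a number of a turn 1, either way. A call with a gripper value outside its range is refused whole. The fingers move at their own pace and stop on an object; "newtons" is the grip in N (left out, the last holds). Time passes only in rows, so rows that do not move let the fingers close. It gives the time, the measured TCP pose, the force and the opening at its end, in the units of the state.
- ctrl.get_state(): the state, without advancing time (a new reading comes with each control period).
- ctrl.snapshot(name): name is "scene" or "top" or "wrist"; returns the picture (480x640x3 uint8, blue, green, red); there is no depth.
- ctrl.camera_info(name): a dict with "K" (3x3 intrinsics, pixels), "T" (4x4, takes a point from camera to world coordinates). Camera axes: x right, y down, z forward; pixel columns grow to the right and rows downward; lengths in m; the calibration is good to about 2 mm. A picture is of the moment at which its call begins: read the wrist's pose just before it. camera_info takes no time and is no camera call; for the wrist camera it gives the pose at the moment of the call.
- ctrl.job_done(): hands the job in, once; it reports no verdict.
The state is a dict: "clock": time; "joints": joint angles; "qd": joint speeds; "joint_efforts": joint torques, N m; "tool_pos": TCP position; "tcp_rot": TCP orientation; "ft_force": force on the tool from outside, world axes, zero at the start; "ft_torque": the same for the moment, N m; "opening": finger opening in m.
Only numpy, scipy, OpenCV 4.12 (cv2) and the standard library are available. Lean on these libraries where they do the work, as an engineer would, in place of code of your own. Each camera call takes 0.05 s, during which the arm holds its last target. There are 200 camera calls.

## Task

Swing the red-handled clamp bar of the jar block up past upright so that it falls fully back, and leave it open. Then lift the two sleeved jars clear of their nests one after the other to feel which is heavier, keeping them upright and standing each back in its nest before lifting the other, and finish with the heavier one in the gripper, held still and upright about a hand's breadth above the middle of the round green mat (the program ends while holding it there). Leave the other things on the table where they are.

Things in the scene. Friction and masses are not known exactly. Their poses are not given: they have to be found in the camera images.
- block: pale wooden block fixed to the table, 210 x 280 x 30 mm (x, y, z). Origin: centre of its underside; z up, x away from the robot at yaw 0 (yaw within 0.3 rad). Two round nests, 62 mm wide, 15 mm deep, at x = 0, y = -55 and +55 mm, floors 15 mm above the table. Two steel hinge posts, 22 x 14 mm, 120 mm high, at x = 95, y = -125 and +125 mm
- nest_r (a point): centre of the floor of the nest at block y = -55 mm (15 mm above the table, 15 mm below the block's top)
- nest_l (a point): centre of the floor of the nest at block y = +55 mm (15 mm above the table, 15 mm below the block's top)
- clamp (a joint): clamp bar angle, rad: 0 = shut, level over the lids (as at the start); 1.57 = upright behind the jars; 2.3 = fully back on its stop. It turns about the line through clamp_hinge along block y; the free end rises from the robot's side and goes over to block +x. Easy hinge, about 1 N at the handle: let go below 1.5 it falls shut, led beyond 1.75 it falls slowly back by itself in about 1 s
- clamp_hinge (a point): point on the clamp's hinge line midway between the posts, at x = 95, y = 0, z = 113 mm of the block; it is fixed and its axes are those of the block
- clamp_grip (a point): centre of the clamp's red round handle, 14 mm thick, 90 mm long along block y, 175 mm from the hinge line; moves and turns with the clamp. Shut: 113 mm above the table, at block x = -80, y = 0, free space around. The clamp is a U of 8 mm rod, side rods at block y = -125 and +125 mm, and a flat cross bar 22 x 7 mm over the lids, 95 mm from the hinge line
- jar_a: closed jar, brown sleeve, green glass, black lid with green tab. The two look alike but one is packed fuller: 0.37 to 0.49 kg against 0.16 to 0.26 kg, unknown which. Body 54 mm wide up to 70 mm high, shoulder to 78, lid 56 mm wide from 76 to 90, tab to 91 mm. Origin: centre of the underside; z up its axis. It starts in either nest of the block
- jar_b: closed jar, brown sleeve, green glass, black lid with green tab. The two look alike but one is packed fuller: 0.37 to 0.49 kg against 0.16 to 0.26 kg, unknown which. Body 54 mm wide up to 70 mm high, shoulder to 78, lid 56 mm wide from 76 to 90, tab to 91 mm. Origin: centre of the underside; z up its axis. It starts in either nest of the block
- mat: round green mat fixed flat on the table, 100 mm across and 3 mm thick, to the left or the right of the block. Origin: centre of its underside, on the table
- tape_roll: loose cream roll of tape standing on its flat side, 86 mm across, 48 mm high, on the other side of the block from the mat; origin at the centre of its underside; to be left alone
- spare_lid: loose black jar lid lying on the table beside the block, 56 mm across, 14 mm high; origin at the centre of its underside; to be left alone
- label_pad: loose white pad of labels lying on the table beside the block, 50 x 50 x 15 mm; origin at the centre of its underside; to be left alone
- mug: loose blue mug, 76 mm across and 90 mm high, handle at its +y; origin at the centre of its underside; to be left alone
- stapler: loose red stapler, 130 x 34 x 45 mm, long along its x; origin at the centre of its underside; to be left alone

How it is judged:
By the outcome, as a careful person would: the job done as asked, in the order asked, and still so for the second after the job is handed in, while the arm keeps its last pose, push and grip.
It also fails if it takes over 67 s, if anything falls off the work surface, if the arm or the gripper's body presses on something with over 40 N, if the wrist force passes 120 N, or if a joint passes its speed limit or range.

## Working session

There is one attempt and no reset: what is moved stays moved. The work goes in short steps, Python scripts to look and compute and a tool call to move; the robot and the scene stay as the last step left them, time stands still between calls to the robot, and variables do not carry over. Pictures are saved under pics/ and viewed, about 8 in all and at most 12, crops included, and the job is handed in when it is done.

Besides the shell and the picture viewer there is one more tool, called after "Call:" as name(argument=value, ...), one argument or row to a line, values as JSON. play_rows: Moves the arm, as the interface text tells. Its arguments: {"type":"object","properties":{"targets":{"type":"array"},"newtons":{"type":"number"}},"required":["targets"]}

```bash
mkdir -p pics; ls
python3 - <<'E'
from workcell import ctrl
import cv2,numpy as np
np.set_printoptions(precision=4,suppress=True)
s=ctrl.get_state();print({k:np.round(v,4) for k,v in s.items()})
for n in ("scene","top"):
    cv2.imwrite(f"pics/{n}0.png",ctrl.snapshot(n));i=ctrl.camera_info(n);print(n,i["K"],i["T"])
E
```

```text
pics
{'clock': np.float64(0.0), 'joints': array([-1.3469,  0.4684, -0.0116,  1.6036,  0.006 ,  1.0714, -0.0563]), 'qd': array([ 0.0012, -0.0008,  0.0011, -0.0006, -0.0009, -0.0008,  0.0007]), 'joint_efforts': array([  0.0006, -52.0567,  -0.0122, -24.376 ,  -0.0566,   0.0173,
         0.0002]), 'tool_pos': array([0.1713, 0.6264, 0.2137]), 'tcp_rot': array([-0.4181, -3.1135,  0.0026]), 'ft_force': array([ 1.3405,  0.0005, -0.0615]), 'ft_torque': array([-0.0118,  0.0081,  0.0295]), 'opening': np.float64(0.0919)}
scene [[514.5569   0.     318.9652]
 [  0.     514.5569 242.2584]
 [  0.       0.       1.    ]] [[-0.8364  0.3143 -0.449   1.016 ]
 [ 0.5478  0.5028 -0.6687  0.7068]
 [ 0.0156 -0.8053 -0.5927  0.7404]
 [ 0.      0.      0.      1.    ]]
top [[459.0701   0.     320.755 ]
 [  0.     459.0701 237.2936]
 [  0.       0.       1.    ]] [[-0.0033 -0.9977  0.0672  0.4927]
 [-0.9999  0.0042  0.0123 -0.0045]
 [-0.0125 -0.0672 -0.9977  1.1173]
 [ 0.      0.      0.      1.    ]]
```

View pics/top0.png

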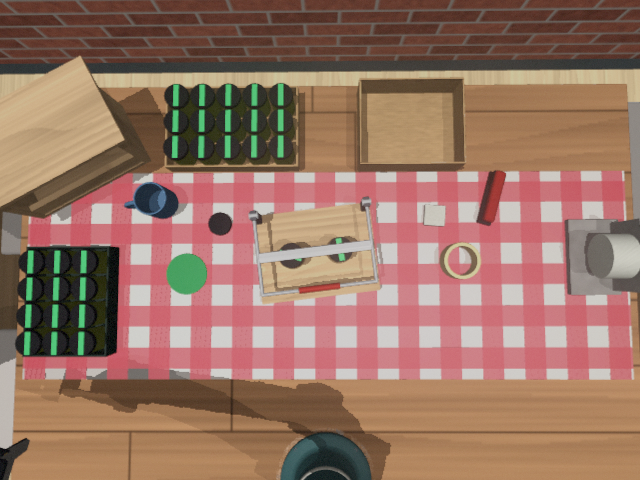

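View pics/scene0.png

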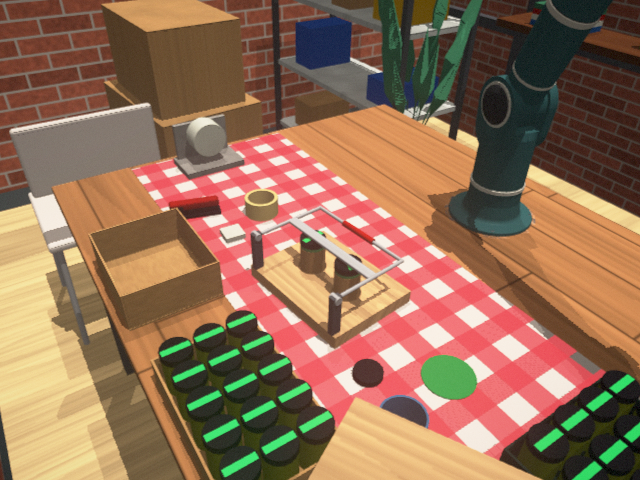

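The top view shows the block in the middle: handle near (320,288), posts near (256,217) and (367,203), tabs near (292,250) and (340,246). The mat is at (187,273), with the lid and mug on the left and the tape, pad and stapler on the right.

```bash
cat > h.py <<'E'
import cv2,numpy as np
from workcell import ctrl
np.set_printoptions(precision=4,suppress=True)
def ray(n,u,v,z,info=None):
    i=info or ctrl.camera_info(n);T=np.array(i["T"]);d=T[:3,:3]@np.linalg.inv(i["K"])@[u,v,1]
    return T[:3,3]+d*(z-T[2,3])/d[2]
def blobs(m,amin=30):
    n,l,s,c=cv2.connectedComponentsWithStats(m.astype(np.uint8))
    return [(c[k],s[k]) for k in range(1,n) if s[k,4]>=amin]
E
python3 - <<'E'
from h import *
im=cv2.imread("pics/top0.png");h=cv2.cvtColor(im,cv2.COLOR_BGR2HSV);H,S,V=[h[...,k].astype(int) for k in range(3)]
print(h[288,320],h[273,187],h[250,292],h[203,367],h[217,256])
red=((H<8)|(H>172))&(S>190);red[:260]=0;red[310:]=0;red[:,:280]=0;red[:,360:]=0
for c,s in blobs(red,20):
    print("red",c,s,ray("top",*c,.113))
ys,xs=np.where(red);print("PCA ends",ray("top",xs.min(),ys[xs==xs.min()].mean(),.115),ray("top",xs.max(),ys[xs==xs.max()].mean(),.115))
g=(H>50)&(H<85)&(S>120)&(V>60)
for c,s in blobs(g,15):
    if c[1]>190 and c[0]>140 and c[0]<400: print("green",c,s,ray("top",*c,.003),ray("top",*c,.106))
for u,v in((256,217),(367,203)):print("post",ray("top",u,v,.12))
cv2.imwrite("pics/crop.png",cv2.resize(im[190:310,240:400],None,fx=5,fy=5,interpolation=cv2.INTER_CUBIC))
E
```

```text
[  2 166 187] [ 69 138 161] [  0   3 197] [177  21 123] [170   5 142]Traceback (most recent call last):
  File "<stdin>", line 7, in <module>
    return umr_minimum(a, axis, None, out, keepdims, initial, where)
ValueError: zero-size array to reduction operation minimum which has no identity
```

Run:
```python
from h import *
im=cv2.imread("pics/top0.png");h=cv2.cvtColor(im,cv2.COLOR_BGR2HSV);H,S,V=[h[...,k].astype(int) for k in range(3)]
red=((H<8)|(H>172))&(S>140);red[:280]=0;red[297:]=0;red[:,:290]=0;red[:,350:]=0
for c,s in blobs(red,20): print("red",c,s,ray("top",*c,.115), ray("top",s[0],c[1],.115)[1]-ray("top",s[0]+s[2],c[1],.115)[1])
g=(H>50)&(H<85)&(S>100)&(V>60)
for c,s in blobs(g,15):
    if c[1]>190 and c[0]>140 and c[0]<400: print("green",c,s,ray("top",*c,.003),ray("top",*c,.106))
for u,v in((256,217),(367,203)):print("post",ray("top",u,v,.12))
cv2.imwrite("pics/crop.png",cv2.resize(im[190:310,240:400],None,fx=5,fy=5,interpolation=cv2.INTER_CUBIC))
```

```text
red [319.0973 287.5575] [299 283  41  10 226] [0.4508 0.0118 0.115 ] 0.08908045429987747
green [338.0952 240.381 ] [336 238   5   5  21] [ 0.5601 -0.0329  0.003 ] [ 0.5539 -0.0303  0.106 ]
green [186.4071 273.4103] [ 167  254   40   40 1243] [0.4812 0.3358 0.003 ] [0.4823 0.3044 0.106 ]
green [341.0323 256.6452] [339 254   5   7  31] [ 0.5206 -0.0398  0.003 ] [ 0.518  -0.0366  0.106 ]
post [0.605  0.1493 0.12  ]
post [ 0.6346 -0.0936  0.12  ]
```

View pics/crop.png

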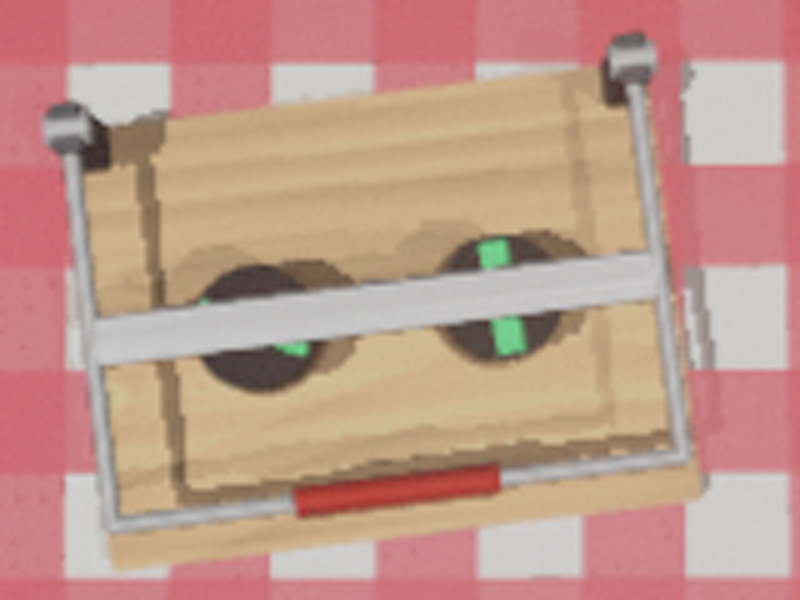

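Viewed 3 pictures so far; the crop shows the clamp shut over both lids, with the handle at (398,490) and the post tops at (70,127) and (632,58) in the crop. The block comes out near (.529,.018) with yaw about 0.115. I'll turn the jaws along block x and move over the handle.

Call:
play_rows(
  targets=[
    [100,[0,0,0],1],
    [100,[0,0,0],1],
    [100,[0,0,0],1],
    [100,[0,0,0],1],
    [100,[0,0,0],1],
    [100,[0,0,0],1],
    [100,[0,0,0],1],
    [100,[0,0,0],1],
    [100,[0,0,0],0.5],
    [100,[0,0,0],0],
  ],
  newtons=30,
)

```text
clock: 1.1
tool_pos: [0.1712, 0.6267, 0.214]
tcp_rot: [2.087, 2.347, -0.001]
ft_force: [0.0, 1.0, 1.1]
opening: 0.0919
```

Call:
play_rows(
  targets=[
    [100,[-1,0.6,0],0],
    [100,[-1,0.6,0],0],
    [100,[-1,0.6,0],0],
    [100,[-1,0.6,0],0],
    [100,[-1,0.6,0],0],
    [100,[-1,0.6,0],0],
    [100,[-1,0.6,0],0],
    [100,[-1,0.6,0],0],
    [100,[-1,0.3,0],0],
    [100,[-1,0,0],0],
    [100,[0,0,0],0],
  ],
)

```text
clock: 2.2
tool_pos: [0.4219, 0.2478, 0.2146]
tcp_rot: [2.095, 2.34, -0.002]
ft_force: [0.1, 0.1, 0.5]
opening: 0.0918
```

Call:
play_rows(
  targets=[
    [100,[-1,0,0],0],
    [100,[-1,0,0],0],
    [100,[-1,0,0],0],
    [100,[-1,0,0],0],
    [100,[-1,0,0],0],
    [100,[-0.95,0.07,0],0],
    [100,[0,0,0],0],
    [100,[0,0,0],0],
  ],
)

```text
clock: 3.0
tool_pos: [0.4514, 0.0177, 0.2146]
tcp_rot: [-2.088, -2.348, -0.0]
ft_force: [0.5, 1.0, 0.1]
opening: 0.0922
```

```bash
cat >> h.py <<'E'
from scipy.spatial.transform import Rotation as Ro
def shift(p):
    s=ctrl.get_state();return Ro.from_rotvec(s["tcp_rot"]).as_matrix().T@(np.array(p)-s["tool_pos"])/.04
E
python3 - <<'E'
from h import *
s=ctrl.get_state();print(s["joints"],s["tool_pos"],s["ft_force"])
i=ctrl.camera_info("wrist");im=ctrl.snapshot("wrist");print(i["K"],i["T"]);cv2.imwrite("pics/w1.png",im)
h=cv2.cvtColor(im,cv2.COLOR_BGR2HSV);H,S,V=[h[...,k].astype(int) for k in range(3)]
for c,st in blobs(((H<8)|(H>172))&(S>165),300): print(c,st,ray("wrist",*c,.113,i))
E
```

```text
[-0.6676  0.1262  0.6076  2.0987 -0.0894  0.9409  0.1061] [0.4514 0.0177 0.2146] [0.5114 1.0021 0.079 ]
[[386.9072   0.     318.158 ]
 [  0.     386.9072 242.6274]
 [  0.       0.       1.    ]] [[ 0.9932  0.1134  0.0267  0.4443]
 [ 0.1165 -0.9657 -0.2321  0.0823]
 [-0.0005  0.2336 -0.9723  0.3849]
 [ 0.      0.      0.      1.    ]]
[317.1327 248.3452] [ 308  188   19  123 2268] [0.4515 0.013  0.113 ]
[482.0466 428.0583] [469 408  29  32 343] [ 0.6028 -0.1217  0.113 ]
```

View pics/w1.png

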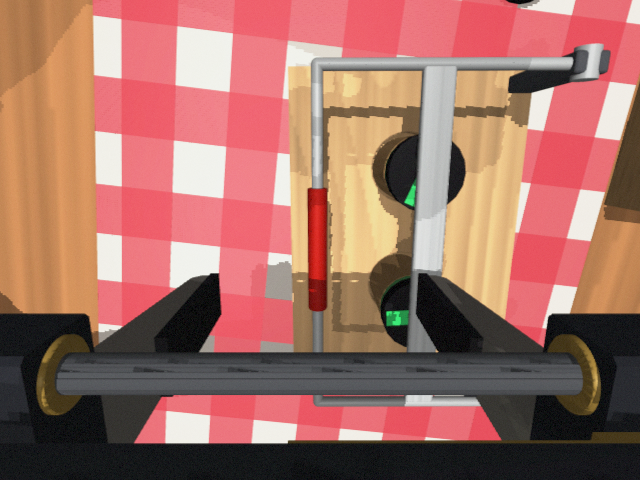

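The wrist view shows the handle at (317,248), centred between the fingers, at (.4515,.013). That agrees with the top view, so I'll lower and grip it.

Call:
play_rows(
  targets=[
    [45,[-0.1,0,0],0],
    [45,[0,0,0],0],
    [45,[0,0,0],0],
    [45,[0,0,0.6],0],
    [45,[0,0,0.6],0],
    [45,[0,0,0.6],0],
    [45,[0,0,0.58],0],
    [45,[0,0,0],0],
    [0,[0,0,0],0],
    [0,[0,0,0],0],
    [0,[0,0,0],0],
    [0,[0,0,0],0],
  ],
  newtons=10,
)

```text
clock: 4.25
tool_pos: [0.4524, 0.0138, 0.1202]
tcp_rot: [2.087, 2.347, 0.003]
ft_force: [0.4, -0.5, 0.6]
opening: 0.0113
```

Call:
play_rows(
  targets=[
    [0,[0,0,0],0],
    [0,[0,0,0],0],
    [0,[0,0.02,-0.44],0],
    [0,[0,0.07,-0.43],0],
    [0,[0,0,0],0],
    [0,[0,0,0],0],
  ],
)

```text
clock: 4.85
tool_pos: [0.4554, 0.0142, 0.1541]
tcp_rot: [2.087, 2.348, 0.001]
ft_force: [0.1, 0.0, -1.1]
opening: 0.0004
```

Run:
```python
from h import *
i=ctrl.camera_info("wrist");im=ctrl.snapshot("wrist");h=cv2.cvtColor(im,cv2.COLOR_BGR2HSV);H,S,V=[h[...,k].astype(int) for k in range(3)]
for c,st in blobs(((H<8)|(H>172))&(S>165),300): print(c,st,ray("wrist",*c,.113,i),ray("wrist",*c,.148,i))
cv2.imwrite("pics/w2.png",im)
```

```text
[603.0102 157.7286] [ 567  124   72   67 1662] [0.5996 0.0923 0.113 ] [0.5745 0.09   0.148 ]
[310.8869 237.8803] [ 298  191   25  154 2122] [0.4496 0.0305 0.113 ] [0.4494 0.0385 0.148 ]
[574.2224 275.5399] [ 543  245   59   58 1241] [0.6022 0.0261 0.113 ] [0.5767 0.0348 0.148 ]
[107.9757 407.9364] [ 86 398  52  20 535] [ 0.3357 -0.0929  0.113 ] [ 0.3543 -0.0645  0.148 ]
```

View pics/w2.png

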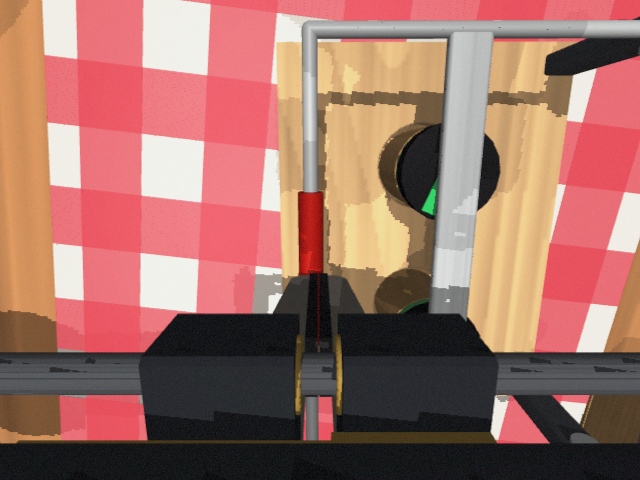

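The picture shows the fingers shut at (318,290), above a handle that is still down: it isn't held. I'll retry a little deeper with more force, and check before lifting.

Call:
play_rows(
  targets=[
    [45,[0,-0.09,0],0],
    [45,[0,0,0],0],
    [45,[0,0,0],0],
    [45,[0,0,0],0],
    [45,[0,0,0.35],0],
    [45,[0,0,0.35],0],
    [45,[0,0,0.35],0],
    [45,[0,0,0],0],
  ],
  newtons=30,
)

```text
clock: 5.7
tool_pos: [0.4506, 0.0134, 0.1109]
tcp_rot: [-2.087, -2.346, 0.005]
ft_force: [-0.1, -0.7, 0.7]
opening: 0.0414
```

Call:
play_rows(
  targets=[
    [0,[0,0,0],0],
    [0,[0,0,0],0],
    [0,[0,0,0],0],
    [0,[0,0,0],0],
    [0,[0,0,0],0],
    [0,[0,0,0],0],
    [0,[0,0,0],0],
  ],
)

```text
clock: 6.4
tool_pos: [0.4513, 0.0136, 0.1126]
tcp_rot: [-2.087, -2.347, 0.0]
ft_force: [-2.7, -1.0, 5.6]
opening: 0.0127
```

Call:
play_rows(
  targets=[
    [0,[0,0,-0.2],0],
    [0,[0,0.02,-0.24],0],
    [0,[0,0,0],0],
  ],
)

```text
clock: 6.7
tool_pos: [0.4522, 0.0137, 0.1307]
tcp_rot: [-2.087, -2.347, -0.0]
ft_force: [-1.8, -0.6, -2.1]
opening: 0.0126
```

Held this time: the opening stays at 12.6 mm as it rises. I'll follow the arc.

Call:
play_rows(
  targets=[
    [0,[0,0.07,-0.43],0],
    [0,[0,0.11,-0.42],0],
    [0,[0,0.15,-0.41],0],
    [0,[0,0.19,-0.39],0],
    [0,[0,0.23,-0.37],0],
    [0,[0,0.26,-0.35],0],
    [0,[0,0.3,-0.32],0],
    [0,[0,0.33,-0.29],0],
  ],
)

```text
clock: 7.5
tool_pos: [0.5129, 0.0209, 0.2499]
tcp_rot: [-2.081, -2.34, 0.011]
ft_force: [-17.4, -1.9, 18.2]
opening: 0.0082
```

Call:
play_rows(
  targets=[
    [0,[0,-0.1,0.1],0],
    [0,[0,0,0],0],
  ],
  newtons=20,
)

```text
clock: 7.7
tool_pos: [0.5085, 0.0204, 0.2461]
tcp_rot: [-2.081, -2.34, 0.011]
ft_force: [-21.5, -1.6, 22.8]
opening: 0.0091
```

Run:
```python
from h import *
s=ctrl.get_state();print(s["tool_pos"],s["ft_force"],s["opening"])
cv2.imwrite("pics/s2.png",ctrl.snapshot("scene")[150:450,180:580])
im=cv2.imread("pics/s2.png");cv2.imwrite("pics/s2.png",cv2.resize(im,None,fx=2,fy=2))
```

```text
[0.5085 0.0204 0.2461] [-21.469   -1.5506  22.8123] 0.009071374449143396
```

View pics/s2.png

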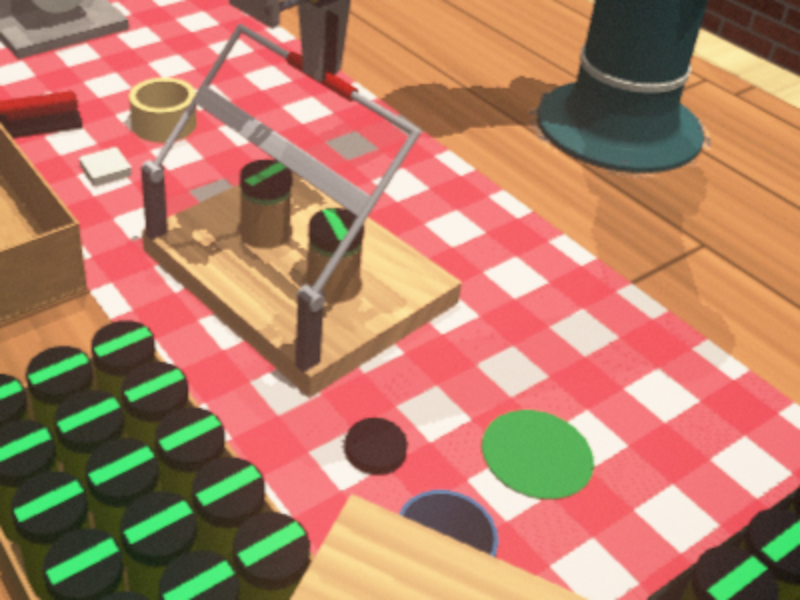

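The picture shows the handle barely inside the fingertips around (335,80), with the bar about half-way up, so the squeeze is wedging it out. The finger on the robot's side holds the bar up, so I can open slightly, go deeper, and lead it loosely caged.

Call:
play_rows(
  targets=[
    [20,[0,0,0],0],
    [20,[0,0,0.1],0],
    [20,[0,0,0.2],0],
    [20,[0,0,0.2],0],
    [20,[0,0,0],0],
    [20,[0,0,0],0],
  ],
)

```text
clock: 8.35
tool_pos: [0.4993, 0.0192, 0.2231]
tcp_rot: [-2.072, -2.327, 0.034]
ft_force: [-38.7, -3.0, 28.7]
opening: 0.031
```

Call:
play_rows(
  targets=[
    [20,[0,-0.1,-0.4],0],
    [20,[0,-0.2,-0.2],0],
  ],
)

```text
clock: 8.55
tool_pos: [0.5024, 0.0193, 0.2501]
tcp_rot: [2.087, 2.346, 0.003]
ft_force: [0.2, 0.3, 0.7]
opening: 0.0187
```

Run:
```python
from h import *
s=ctrl.get_state();print(s["tool_pos"],s["ft_force"],s["opening"],s["joints"])
cv2.imwrite("pics/w3.png",ctrl.snapshot("wrist"))
```

```text
[0.5024 0.0193 0.2501] [0.2127 0.3275 0.7287] 0.01870225605071058 [-0.6558  0.1853  0.6293  1.9523 -0.1264  1.04    0.1461]
```

View pics/w3.png

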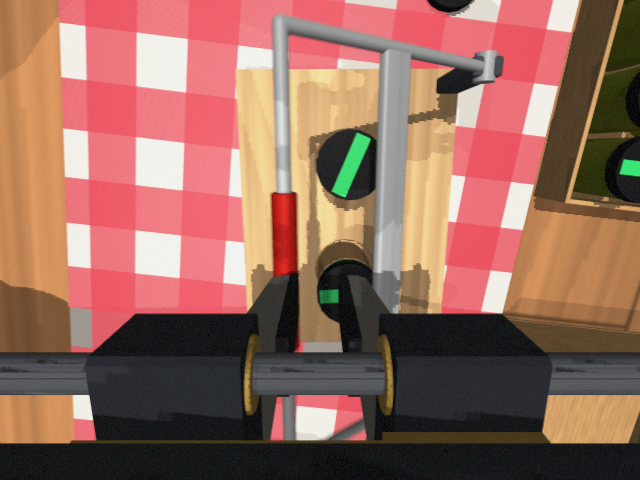

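The wrist picture shows the handle at (285,235) under the left fingertip, no longer between the fingers. Before regripping I'll triangulate its true height from the first top and scene images, and look at where it is now.

Run:
```python
from h import *
def red(im,u0,u1,v0,v1,s=140):
    h=cv2.cvtColor(im,cv2.COLOR_BGR2HSV).astype(int);m=((h[...,0]<8)|(h[...,0]>172))&(h[...,1]>s)
    k=np.zeros_like(m);k[v0:v1,u0:u1]=1;return max(blobs(m&k,20),key=lambda b:b[1][4])
def tri(a,b):
    P=[];
    for n,(u,v) in (("top",a),("scene",b)):
        i=ctrl.camera_info(n);T=np.array(i["T"]);d=T[:3,:3]@np.linalg.inv(i["K"])@[u,v,1];P.append((T[:3,3],d/np.linalg.norm(d)))
    (o,d),(p,e)=P;t=np.linalg.lstsq(np.c_[d,-e],p-o,rcond=None)[0];x,y=o+t[0]*d,p+t[1]*e;return (x+y)/2,np.linalg.norm(x-y)
a=red(cv2.imread("pics/top0.png"),290,350,280,297);b=red(cv2.imread("pics/scene0.png"),335,385,215,250,190)
print(a[0],b,tri(a[0],b[0]))
im=ctrl.snapshot("top");s=ctrl.snapshot("scene");cv2.imwrite("pics/s3.png",np.hstack([cv2.resize(s[150:330,240:440],None,fx=2.5,fy=2.5),cv2.resize(im[190:310,260:380],(300,450)) ]))
```

```text
[319.0973 287.5575] (array([358.8218, 231.3366]), array([344, 221,  30,  21, 101], dtype=int32)) (array([0.45  , 0.0124, 0.1147]), np.float64(0.002153600548064851))
```

View pics/s3.png

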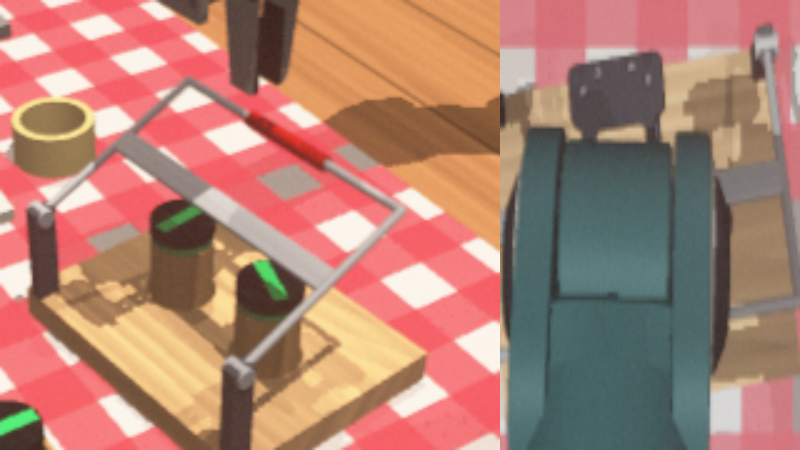

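Run:
```python
from h import *
s=ctrl.get_state();print(s["tool_pos"],Ro.from_rotvec(s["tcp_rot"]).as_matrix()[:,2])
for z in (.2,.21,.22,.23,.24,.25): print(z,ray("scene",338,186,z))
```

```text
[0.5025 0.0197 0.2498] [ 0.0029  0.0011 -1.    ]
0.2 [ 0.4646 -0.0473  0.2   ]
0.21 [ 0.4748 -0.0333  0.21  ]
0.22 [ 0.485  -0.0194  0.22  ]
0.23 [ 0.4952 -0.0054  0.23  ]
0.24 [0.5054 0.0085 0.24  ]
0.25 [0.5156 0.0225 0.25  ]
```

The picture shows the bar falling shut and the fingertips well above the handle. The fingertips appear about level with the reported TCP, about 20 mm higher than stated, and the two failed grips agree with that. I'll regrip 20 mm deeper.

Call:
play_rows(
  targets=[
    [45,[0,-0.64,0],0],
    [45,[0,-0.64,0],0],
    [45,[0,0,0],0],
    [45,[0,0,0],0],
    [45,[0,0,0],0],
    [45,[0,0,0],0],
    [45,[0,0,0.8],0],
    [45,[0,0,0.8],0],
    [45,[0,0,0.8],0],
    [45,[0,0,0.5],0],
    [45,[0,0,0.3],0],
    [45,[0,0,0],0],
  ],
  newtons=10,
)

```text
clock: 9.9
tool_pos: [0.4505, 0.0132, 0.1197]
tcp_rot: [-2.087, -2.347, 0.005]
ft_force: [0.7, -0.3, 0.0]
opening: 0.0413
```

Call:
play_rows(
  targets=[
    [45,[0,0,0.3],0],
    [45,[0,0,0.3],0],
    [45,[0,0,0],0],
    [0,[0,0,0],0],
    [0,[0,0,0],0],
    [0,[0,0,0],0],
    [0,[0,0,0],0],
    [0,[0,0,0],0],
    [0,[0,0,0],0],
    [0,[0,0,0],0],
  ],
)

```text
clock: 10.9
tool_pos: [0.4512, 0.0136, 0.0973]
tcp_rot: [2.087, 2.348, 0.001]
ft_force: [-1.1, 0.2, 4.8]
opening: 0.0135
```

Call:
play_rows(
  targets=[
    [0,[0,0.02,-0.44],0],
    [0,[0,0.07,-0.43],0],
    [0,[0,0.11,-0.42],0],
    [0,[0,0.15,-0.41],0],
    [0,[0,0.19,-0.39],0],
    [0,[0,0.23,-0.37],0],
    [0,[0,0,0],0],
  ],
)

```text
clock: 11.6
tool_pos: [0.4797, 0.017, 0.196]
tcp_rot: [-2.085, -2.345, 0.005]
ft_force: [-7.2, -1.1, 2.5]
opening: 0.0132
```

Call:
play_rows(
  targets=[
    [0,[0,0.21,-0.38],0],
    [0,[0,0.3,-0.32],0],
    [0,[0,0.33,-0.29],0],
    [0,[0,0.36,-0.25],0],
    [0,[0,0.38,-0.22],0],
    [0,[0,0,0],0],
  ],
)

```text
clock: 12.2
tool_pos: [0.5453, 0.0248, 0.2556]
tcp_rot: [-2.087, -2.348, -0.001]
ft_force: [-7.0, 0.8, 11.9]
opening: 0.0136
```

Call:
play_rows(
  targets=[
    [0,[0,0.37,-0.26],0],
    [0,[0,0.41,-0.16],0],
    [0,[0,0.43,-0.1],0],
    [0,[0,0.43,-0.05],0],
    [0,[0,0.44,-0.01],0],
    [0,[0,0.44,0.03],0],
    [0,[0,0,0],0],
  ],
)

```text
clock: 12.9
tool_pos: [0.646, 0.0366, 0.2753]
tcp_rot: [2.086, 2.347, -0.0]
ft_force: [-0.1, 0.7, 2.1]
opening: 0.0134
```

Call:
play_rows(
  targets=[
    [0,[0,0.43,0.08],0],
    [0,[0,0.42,0.12],0],
    [0,[0,0.41,0.16],0],
    [0,[0,0.39,0.2],0],
    [0,[0,0,0],0],
    [45,[0,0,0],0],
    [45,[0,0,0],0],
    [45,[0,0,0],0],
    [45,[0,0,-0.5],0],
    [45,[0,0,-0.5],0],
    [45,[0,0,-0.5],0],
    [45,[0,0,0],0],
  ],
)

```text
clock: 14.1
tool_pos: [0.7109, 0.0436, 0.3169]
tcp_rot: [2.086, 2.345, 0.006]
ft_force: [0.5, -1.0, 1.2]
opening: 0.0414
```

The clamp should be going fully back. Moving above the right jar.

Call:
play_rows(
  targets=[
    [100,[-0.29,-0.93,0],0],
    [100,[-0.29,-0.93,0],0],
    [100,[-0.29,-0.93,0.4],0],
    [100,[-0.29,-0.93,0.5],0],
    [100,[-0.3,-0.9,0.5],0],
    [100,[0,0,0.4],0],
    [100,[0,0,0],0],
    [100,[0,0,0],0],
  ],
  newtons=30,
)

```text
clock: 14.9
tool_pos: [0.5334, -0.0353, 0.2414]
tcp_rot: [-2.087, -2.348, 0.0]
ft_force: [0.1, -0.6, 0.5]
opening: 0.0922
```

Run:
```python
from h import *
s=ctrl.get_state();print(s["tool_pos"],s["joints"])
i=ctrl.camera_info("wrist");im=ctrl.snapshot("wrist");sc=ctrl.snapshot("scene")
h=cv2.cvtColor(im,cv2.COLOR_BGR2HSV).astype(int)
for c,st in blobs((h[...,0]>50)&(h[...,0]<85)&(h[...,1]>100)&(h[...,2]>60),60): print("green",c,st,ray("wrist",*c,.106,i))
cv2.imwrite("pics/w4.png",np.hstack([cv2.resize(im,(400,300)),cv2.resize(sc[150:390,200:520],(400,300))]))
```

```text
[ 0.5334 -0.0353  0.2414] [-0.5486  0.2687  0.6625  1.8913 -0.1899  1.0446  0.3102]
green [321.5533  85.2833] [ 301   49   42   74 1285] [0.5231 0.0755 0.106 ]
green [321.7106 231.3826] [ 290  222   64   20 1009] [ 0.5364 -0.0341  0.106 ]
```

View pics/w4.png

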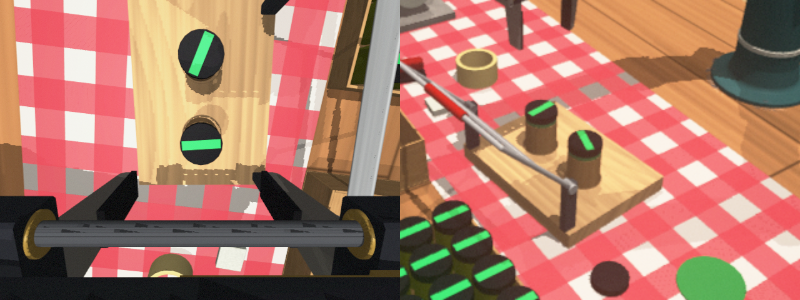

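Left half: lids at (201,54) and (201,144). Right half: the clamp lies fully back behind the posts. Both jars measure 110 mm apart, as they should. Descending on the right jar.

Call:
play_rows(
  targets=[
    [100,[0.02,0.08,0.8],0],
    [100,[0,0,0.8],0],
    [100,[0,0,0.8],0],
    [100,[0,0,0.7],0],
    [100,[0,0,0.5],0],
    [100,[0,0,0.5],0],
    [100,[0,0,0.4],0],
    [100,[0,0,0],0],
    [0,[0,0,0],0],
    [0,[0,0,0],0],
    [0,[0,0,0],0],
    [0,[0,0,0],0],
  ],
)

```text
clock: 16.2
tool_pos: [0.5369, -0.0343, 0.0622]
tcp_rot: [2.087, 2.347, 0.002]
ft_force: [-0.3, 0.4, 0.2]
opening: 0.0619
```

Call:
play_rows(
  targets=[
    [0,[0,0,0],0],
    [0,[0,0,0],0],
    [0,[0,0,0],0],
    [0,[0,0,0],0],
  ],
)

```text
clock: 16.6
tool_pos: [0.5367, -0.0344, 0.0619]
tcp_rot: [2.087, 2.348, 0.001]
ft_force: [-1.0, -0.0, 6.3]
opening: 0.0553
```

Call:
play_rows(
  targets=[
    [0,[0,0,-0.3],0],
    [0,[0,0,-0.4],0],
    [0,[0,0,-0.4],0],
    [0,[0,0,-0.4],0],
    [0,[0,0,0],0],
    [0,[0,0,0],0],
    [0,[0,0,0],0],
    [0,[0,0,0],0],
    [0,[0,0,0],0],
  ],
)

```text
clock: 17.5
tool_pos: [0.536, -0.0346, 0.1208]
tcp_rot: [-2.087, -2.347, 0.002]
ft_force: [0.8, 0.1, -1.2]
opening: 0.0553
```

Run:
```python
from h import *
F=[]
for k in range(6):
    s0=ctrl.get_state();im=ctrl.snapshot("wrist");F.append(np.r_[s0["ft_force"],s0["opening"]*1e3,s0["tool_pos"][2]])
print(np.array(F)); h=cv2.cvtColor(im,cv2.COLOR_BGR2HSV).astype(int)
for c,st in blobs((h[...,0]>50)&(h[...,0]<85)&(h[...,1]>100)&(h[...,2]>60),60): print("green",c,st,ray("wrist",*c,.165),ray("wrist",*c,.106))
```

```text
[[ 0.7747  0.058  -1.1948 55.2852  0.1208]
 [ 0.4753  0.967  -1.9294 55.2117  0.1209]
 [ 0.5288 -0.1285 -1.8804 55.4138  0.121 ]
 [ 0.8402  0.2341 -2.3586 54.9772  0.1211]
 [-0.5454 -0.5888 -0.9929 55.5694  0.1212]
 [-0.1786  0.3739 -1.6148 55.0141  0.1213]]
green [314.3334  49.2032] [ 282    0   68  106 3110] [0.5246 0.059  0.165 ] [0.5224 0.0725 0.106 ]
green [319.3282 335.5261] [ 247  316  142   37 4381] [ 0.5371 -0.0341  0.165 ] [ 0.5407 -0.0639  0.106 ]
```

The right jar is up and held (55 mm opening, 1.7 N, about 0.17 kg), so it looks like the light one. Standing it back.

Call:
play_rows(
  targets=[
    [0,[0,0,0.4],0],
    [0,[0,0,0.4],0],
    [0,[0,0,0.4],0],
    [0,[0,0,0.18],0],
    [0,[0,0,0.1],0],
    [0,[0,0,0],0],
    [0,[0,0,0],0],
  ],
)

```text
clock: 18.5
tool_pos: [0.5369, -0.0346, 0.0627]
tcp_rot: [2.087, 2.347, 0.001]
ft_force: [0.7, -0.2, -2.0]
opening: 0.055
```

Call:
play_rows(
  targets=[
    [0,[0,0,0.04],0],
    [0,[0,0,0],0],
    [75,[0,0,0],0],
    [100,[0,0,0],0],
    [100,[0,0,0],0],
    [100,[0,0,0],0],
    [100,[0,0,0],0],
    [100,[0,0,0],0],
    [100,[0,0,-0.4],0],
    [100,[0,0,-0.8],0],
    [100,[0,0,-0.8],0],
  ],
)

```text
clock: 19.6
tool_pos: [0.5358, -0.0347, 0.141]
tcp_rot: [-2.087, -2.347, 0.003]
ft_force: [1.2, -0.2, 1.1]
opening: 0.0917
```

Call:
play_rows(
  targets=[
    [100,[0,0,-0.8],0],
    [100,[0,0,-0.8],0],
    [100,[0.9,0,0],0],
    [100,[0.9,0,0],0],
    [100,[0.96,0,0],0],
    [100,[0,0,0],0],
    [100,[0,0,0],0],
    [100,[0,0,0],0],
  ],
)

```text
clock: 20.4
tool_pos: [0.5236, 0.0738, 0.2046]
tcp_rot: [2.089, 2.345, -0.0]
ft_force: [-0.3, -0.1, 0.2]
opening: 0.092
```

Run:
```python
from h import *
F=[]
for k in range(3):
    i=ctrl.camera_info("wrist");s=ctrl.get_state();im=ctrl.snapshot("wrist");F.append(s["ft_force"])
print(np.mean(F,0),s["tool_pos"],i["T"][:3,3]);cv2.imwrite("pics/w5.png",im);h=cv2.cvtColor(im,cv2.COLOR_BGR2HSV).astype(int)
for c,st in blobs((h[...,0]>50)&(h[...,0]<85)&(h[...,1]>100)&(h[...,2]>60),60): print("green",c,st,ray("wrist",*c,.106,i))
im=ctrl.snapshot("top");h=cv2.cvtColor(im,cv2.COLOR_BGR2HSV).astype(int)
for c,st in blobs((h[...,0]>50)&(h[...,0]<85)&(h[...,1]>100)&(h[...,2]>60),10):
  if 140<c[0]<400 and c[1]>190: print("top",c,st,ray("top",*c,.106))
```

```text
[-0.0285 -0.266  -0.36  ] [0.5237 0.0736 0.2046] [0.5166 0.1382 0.3749]
green [317.1722 240.1714] [ 296  206   43   70 1260] [0.523  0.0755 0.106 ]
green [316.4943 338.0575] [295 334  48  12  87] [ 0.5311 -0.0005  0.106 ]
top [339.871  248.8065] [337 238   7  22  93] [ 0.5353 -0.0341  0.106 ]
top [186.3977 273.3736] [ 167  254   40   40 1242] [0.4824 0.3044 0.106 ]
```

The right jar is back in place at (.535,-.034) in the top view. Now the left jar.

Call:
play_rows(
  targets=[
    [100,[0.04,0,0.7],0],
    [100,[0,0,0.7],0],
    [100,[0,0,0.7],0],
    [100,[0,0,0.6],0],
    [100,[0,0,0.5],0],
    [100,[0,0,0.36],0],
    [100,[0,0,0],0],
    [0,[0,0,0],0],
    [0,[0,0,0],0],
    [0,[0,0,0],0],
    [0,[0,0,0],0],
    [0,[0,0,0],0],
  ],
)

```text
clock: 21.8
tool_pos: [0.5233, 0.0769, 0.0626]
tcp_rot: [-2.087, -2.348, -0.001]
ft_force: [-1.4, -0.3, 2.9]
opening: 0.0554
```

Call:
play_rows(
  targets=[
    [0,[0,0,0],0],
    [0,[0,0,0],0],
    [0,[0,0,0],0],
    [0,[0,0,-0.3],0],
    [0,[0,0,-0.4],0],
    [0,[0,0,-0.4],0],
    [0,[0,0,-0.4],0],
    [0,[0,0,0],0],
    [0,[0,0,0],0],
    [0,[0,0,0],0],
    [0,[0,0,0],0],
    [0,[0,0,0],0],
  ],
)

```text
clock: 23.0
tool_pos: [0.5229, 0.0766, 0.1215]
tcp_rot: [-2.087, -2.347, 0.002]
ft_force: [0.5, 1.0, -4.5]
opening: 0.055
```

Run:
```python
from h import *
F=[]
for k in range(6):
    s0=ctrl.get_state();im=ctrl.snapshot("wrist");F.append(np.r_[s0["ft_force"],s0["opening"]*1e3,s0["tool_pos"][2]])
print(np.array(F)); h=cv2.cvtColor(im,cv2.COLOR_BGR2HSV).astype(int)
for c,st in blobs((h[...,0]>50)&(h[...,0]<85)&(h[...,1]>100)&(h[...,2]>60),60): print("green",c,st,ray("wrist",*c,.165),ray("wrist",*c,.106))
```

```text
[[ 0.5116  0.9616 -4.4687 55.0463  0.1215]
 [ 0.1437  0.6655 -5.2183 55.2741  0.1217]
 [-0.4673 -0.9355 -4.4474 55.2771  0.1218]
 [ 0.2007 -0.1209 -3.6128 55.0186  0.1219]
 [ 0.8613  0.2459 -4.6788 55.3535  0.122 ]
 [ 0.9157  0.4643 -4.5223 55.3985  0.1221]]
green [329.3477 315.3806] [ 296  274   67   79 2767] [0.5267 0.0849 0.165 ] [0.5315 0.0588 0.106 ]
green [300.3871 397.4839] [285 395  26   9 124] [0.52   0.0507 0.165 ] [0.5217 0.0088 0.106 ]
green [294.6992 411.5203] [279 405  33  21 123] [0.5185 0.0445 0.165 ] [ 0.5195 -0.0003  0.106 ]
green [336.9327 409.4038] [318 405  34  13 104] [0.5342 0.0473 0.165 ] [0.5426 0.0037 0.106 ]
```

The left jar pulls 4.5 N (about 0.46 kg), against 1.7 N for the right one, so it is the heavier. Carrying it to the mat.

Call:
play_rows(
  targets=[
    [0,[0,0,-0.25],0],
    [0,[0,0,-0.25],0],
    [0,[0.3,0,0],0],
    [0,[0.6,-0.05,0],0],
    [0,[0.8,-0.05,0],0],
    [0,[0.8,-0.05,0],0],
    [0,[0.8,-0.05,0],0],
    [0,[0.8,-0.05,0],0],
    [0,[0.8,-0.04,0],0],
    [0,[0.8,0,0],0],
    [0,[0.55,0,0],0],
    [0,[0.3,0,0],0],
  ],
)

```text
clock: 24.5
tool_pos: [0.4797, 0.3393, 0.1422]
tcp_rot: [-2.082, -2.351, -0.001]
ft_force: [-0.2, -0.3, -4.3]
opening: 0.055
```

Call:
play_rows(
  targets=[
    [0,[0,0,0],0],
    [0,[0,0,0],0],
    [0,[0,0,0],0],
    [0,[0,0,0],0],
  ],
)

```text
clock: 24.9
tool_pos: [0.4817, 0.3341, 0.1424]
tcp_rot: [2.09, 2.345, -0.0]
ft_force: [0.5, 0.1, -3.8]
opening: 0.055
```

Run:
```python
from h import *
s=ctrl.get_state();print(s["tool_pos"],shift([.4812,.3358,.14]),s["ft_force"],s["opening"],Ro.from_rotvec(s["tcp_rot"]).as_matrix()[2])
im=ctrl.snapshot("scene");t=ctrl.snapshot("top")
h=cv2.cvtColor(t,cv2.COLOR_BGR2HSV).astype(int)
for c,st in blobs((h[...,0]>50)&(h[...,0]<85)&(h[...,1]>100)&(h[...,2]>60),10):
  if 140<c[0]<400 and c[1]>190: print("top",c,st,ray("top",*c,.106))
cv2.imwrite("pics/s5.png",np.hstack([cv2.resize(im[120:],(480,270)),cv2.resize(t[130:340,80:400],(320,270))]))
```

```text
[0.4817 0.3341 0.1424] [ 0.0436 -0.0076  0.0588] [ 0.4704  0.0528 -3.7646] 0.05503421072739009 [-0.0003  0.0001 -1.    ]
top [339.7196 248.8037] [336 238   8  23 107] [ 0.5353 -0.0338  0.106 ]
top [191.173  273.0367] [171 254  36  40 844] [0.4831 0.2938 0.106 ]
top [157.5833 273.5833] [157 271   2   7  12] [0.4821 0.3682 0.106 ]
top [167.863  276.1918] [163 272  11   9  73] [0.4763 0.3453 0.106 ]
```

View pics/s5.png

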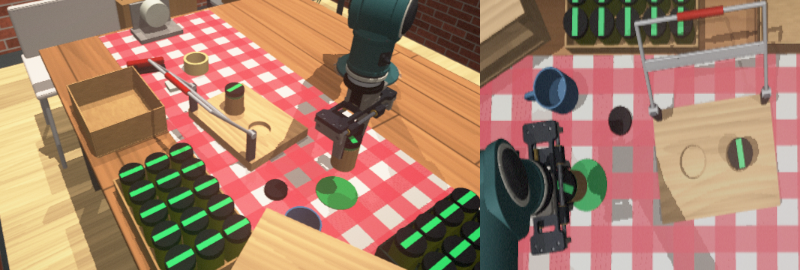

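The views show the clamp fully back, the light jar in its nest, and the heavy jar upright above the mat (lid at about (570,185) in the right half), with nothing else disturbed. The tool is within 2 mm of the mat's centre in x and y, and the jar's bottom is about 95 mm up. Handing in.

Run:
```python
from h import *
s=ctrl.get_state();print(s["tool_pos"],np.abs(s["qd"]).max(),s["clock"]);print(ctrl.job_done())
```

```text
[0.4815 0.3347 0.1423] 0.004900439169651341 25.0
the job is handed in; nothing more can be done
None
```

The clamp bar is open and lying fully back. The heavier jar is held still and upright over the green mat, and the job was handed in at 25.0 s.

- **Clamp:** It took several tries. The first grip caught nothing. The second slipped when the bar was half-way up, pressing on it with up to about 48 N at the wrist before the bar fell shut on the jars. The fingertips turned out to reach about 20 mm less far than stated, so I gripped deeper and the third lift went all the way over.
- **Weighing:** The right jar pulled about 1.7 N (0.17 kg). I stood it back in its nest, and it measured within 1 mm of where it started. The left jar pulled about 4.5 N (0.46 kg), so it is the heavier.
- **Final check:** The tool is within 2 mm of the mat's centre. From the lift height, the jar's bottom is about 95 mm above the table, though I did not measure that separately. The grip is steady at 55 mm opening. The last force reading was 3.8 N, a little below the 4.5 N average but within the noise. The other things on the table look unmoved, but the stapler and label pad were not clearly visible in the last pictures.

**Possible failure:** The 48 N from the second clamp attempt went through the fingertips. It stayed well under the 120 N wrist limit. I don't know whether the 40 N limit, which names the arm and gripper body, would count it.

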